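Find the high spot of the shaker's eccentric shaft on the checking stand

TASK

Find the high spot of the sieve shaker's eccentric shaft: take the shaft with the off-centre disc from the wooden rack, stand it fully home in the bush of the checking stand, then slide the dial gauge up to its stop so that its sprung plunger bears on the disc. Turn the shaft, watch the gauge swing, and leave the shaft released, still fully home, with its high spot on the plunger, where the gauge reads highest. Keep a light hand so that the shaft is never forced in its bush, and leave the plain spindle, the tin dish and the hand lens where they are.

Things in the scene. Friction and masses are not known exactly. Their poses are not given: they have to be found in the camera images.
- shaft: Steel eccentric shaft, 135 mm long, about 0.6 kg, upright in a rack hole. Origin on its axis under its collar, z up. Journal below: 20 mm diameter, 40 mm long, last 4 mm tapered to 15 mm. Collar: 44 mm diameter, to z = 8 mm. Off-centre disc: 60 mm diameter, 7 mm off the axis, z = 10 to 28 mm, clamped on firmly at an unmarked angle that differs every time: the attitude does not tell the high spot.
- shaft_top (a point): Flat top of the shaft, on its axis, 95 mm above the shaft's origin. The plain round neck below it, 24 mm in diameter and on the axis, reaches down 62 mm to the disc's 33 mm hub: the place to hold and turn the shaft.
- spindle: Plain steel spindle in the rack's other hole, the same as the shaft (journal, collar, neck, 95 mm above its origin) but without a disc. Leave it there.
- rack: Fixed wooden block 170 x 72 x 45 mm, origin under its centre, with two 22.5 mm holes, 42 mm deep, 45 mm either side of the centre along its long x axis. The shaft and spindle stand in them with their collars on the block's top; which one is in which hole varies.
- stand: Fixed grey checking stand. Origin at the worktop under the bush's axis; x points level from the bush to the gauge. Base plate 305 x 105 x 18 mm from x = -60 to +245 mm; at the origin a 64 mm square block, 78 mm high, with the bush in its top; on the +x side a rail with the gauge on a carriage.
- bush (a point): Centre of the bush's mouth, 78 mm above the worktop, z up. Hole 21 mm in diameter with a 2 mm chamfer, 48 mm deep. The shaft is fully home when its collar rests on the mouth, its origin then being at this point. It has 1 mm of play in the hole.
- carriage (a joint): Slide of the gauge carriage on its rail, m: 0 drawn fully back, 0.025 up against its stop at the bush. It moves along the stand's -x, stays where it is left, and takes about 9 N to move, up to 12 N with the plunger pressed in. The rail's stop is solid.
- knob (a point): Middle of the black round push knob of the carriage, 18 mm in diameter, 32 mm high, upright; its top is 16 mm above this point. It can be pinched from above or pushed. The round dial case (57 mm in diameter, top 110 mm above the worktop) begins 23 mm from the knob's axis on the bush side.
- plunger_tip (a point): End of the gauge's plunger: a ball 10 mm in diameter, 97 mm above the worktop, on the stand's x line. With the carriage on its stop and the plunger free, the tip is 21 mm from the bush axis; the disc's high spot holds it at 36 to 37 mm, the low spot at about 23 mm.
- plunger (a joint): Travel of the sprung plunger, m: 0 right out, growing as pressed in, at most 0.020. Spring: 1.2 N at 0 and 0.08 N more per mm. With the shaft home and the gauge on its stop it swings 14 mm in one turn of the shaft, from about 2 mm at the low spot to 15 to 16 mm at the high spot, varying with the play in the bush.
- needle (a joint): Needle on the dial's upward white face, rad: 0 with the plunger out, when it points to the bush; it turns clockwise seen from above, one full turn (6.283) for 20 mm of plunger travel (0.314 per mm).
- dish: Small round metal dish with a lid, 61 mm in diameter, 26 mm high, loose on the worktop. Origin under its centre. Leave it.
- lens: Hand lens with a black handle, 45 x 108 x 9 mm, lying loose. Origin under its centre. Leave it.
Mind the look-alikes: they are no part of the job. Leave any green or yellow look-alike of the shaft alone.

How it is judged (in metres and radians):
On the way, in this order (a step that is already met when the one before it is completed fails the run):
1. the shaft stands fully home in the bush (z of shaft in the frame of bush below 0.0025 m and horizontal distance between shaft and bush below 0.0025 m and angle between shaft's own z axis and vertical below 0.06 rad), for 0.2 s.
2. the gauge is up against its stop (value of joint carriage above 0.0235 m), for 0.2 s.
At the end, for the whole second after the job is handed in: The shaft stands fully home in the bush (collar within 2.5 mm of the mouth, upright), the gauge on its stop (within 1.5 mm), the plunger's tip held more than 35.6 mm from the bush's axis by the disc's high spot (36 to 37 mm at its very highest), everything at rest and let go (all of step 1 and value of joint carriage above 0.0235 m and x of plunger_tip in the frame of stand above 0.0356 m and linear speed of shaft below 0.01 m/s and contact force between the fingers and shaft below 0.05 N and contact force between the fingers and stand below 0.05 N); the robot touches nothing.
It fails at once if the shaft is forced in the bush: more than 50 N between shaft and stand (contact force between shaft and stand above 50 N).
It fails at once if the plain spindle is disturbed (distance of spindle from where it was at the start of the episode above 0.015 m).
It fails at once if the dish is moved (distance of dish from where it was at the start of the episode above 0.02 m).
It fails at once if the hand lens is moved (distance of lens from where it was at the start of the episode above 0.02 m).
It also fails if it takes over 72 s, if anything falls off the work surface, if the arm or the gripper's body presses on something with over 40 N, if the wrist force passes 120 N, or if a joint passes its speed limit or range.

ROBOT

A 7-joint arm with a two-finger parallel gripper is mounted at the origin on a cart in front of the work surface, level with it; the furniture and walls round the work are solid. World frame = base frame: x ahead of the robot, y to its left, z up, the work surface at z = 0. Lengths are in m, angles in degrees, forces in N, time in s.
With the tool pointing down it reaches from about 0.425 to 0.875 m from the base axis. Payload 4.7 kg.
Tool frame: the origin (TCP) lies midway between the tips of the shut fingers; the grasp point (between the pads) lies 19 mm behind it; z points along the fingers, x is the direction in which the jaws open and shut, and the axes are right-handed (so a half turn about z gives the same grasp; the last joint's range is limited). The gripper opens to 87 mm and grips with 3 to 60 N. Pads are 19 mm wide; open, the fingers measure 117 mm over their backs; the gripper's body (75 mm by 190 mm) begins 51 mm behind the grasp point.
Start: joints at [-72.703, 18.392, -4.016, 83.108, 1.295, 78.541, -3.26], TCP at [0.185, 0.623, 0.223] pointing down, gripper open.
Joint ranges: [-163.93, 163.93], [-17.29, 119.83], [-79.2, 71.16], [3.27, 140.29], [-89.18, 269.18], [5.43, 117.66], [-154.24, 154.24]. Speed limits (degrees/s): [147.25, 147.25, 180, 180, 180, 180, 180].

INTERFACE

Orientations are given as [roll, pitch, yaw] about the fixed x, y, z axes, in that order (R = Rz(yaw) Ry(pitch) Rx(roll)).
In Python, from cell import env gives the robot as it stands.
- The arm moves only by the tool carry_out, never from a script. Its argument "plan" is a list of rows, each an object with "grip": the closure, from 0 (fully open) to 1 (shut); "dp": the shift along the tool's x, y, z in m, a list of three; "rotation": the turn, a rotation vector about the tool's x, y, z in degrees, a list of three. In form: [{"grip": grip, "dp": [dx, dy, dz], "rotation": [wx, wy, wz]}, ...]. A call has 1 to 8 rows; each row shifts and turns the pose as measured when the row begins, along the tool's axes as they then stand; what a row does not reach is not made up. A row lasts 1/12 s, in which the tool goes at most 41.7 mm and 7.16 degrees, less where a joint would pass 70% of its speed; a pose out of reach is approached as far as the arm can. A call is refused whole if a number of a shift passes 0.0417 or a number of a turn 7.16, either way. A call with a gripper value outside its range is refused whole. The fingers move at their own pace and stop on an object; "force" is the grip in N (left out, the last holds). Time passes only in rows, so rows that do not move let the fingers close. It gives the time, the measured TCP pose, the force and the opening at its end, in the units of the state.
- env.get_obs(): the state, without advancing time (a new reading comes with each control period).
- env.read_camera(name): name is "side" or "top" or "wrist"; returns the picture (384x512x3 uint8, red, green, blue); there is no depth.
- env.camera_params(name): a dict with "fx", "fy", "cx", "cy" (pixels), "k1" (the pictures are not rectified: a ray, as slopes to the right and down, at radius r is drawn at 1 + k1 r^2 times it, then the intrinsics apply), "R" (3x3) and "t" (3): a world point X has camera coordinates R X + t. Camera axes: x right, y down, z forward; pixel columns grow to the right and rows downward; lengths in m; the calibration is good to about 2 mm. A picture is of the moment at which its call begins: read the wrist's pose just before it. camera_params takes no time and is no camera call; for the wrist camera it gives the pose at the moment of the call.
- env.sign_off(): hands the job in, once; it reports no verdict.
The state is a dict: "time_s": time; "qpos": joint angles; "joint_velocities": joint speeds; "effort": joint torques, N m; "tool_pos": TCP position; "tool_rot": TCP orientation; "force": force on the tool from outside, world axes, zero at the start; "wrist_torque": the same for the moment, N m; "grip_width": finger opening in m.
Only numpy, scipy, OpenCV 4.12 (cv2) and the standard library are available. Lean on these libraries where they do the work, as an engineer would, in place of code of your own. Each camera call takes 0.05 s, during which the arm holds its last target. There are 200 camera calls.

## Working session

There is one attempt and no reset: what is moved stays moved. The work goes in short steps, Python scripts to look and compute and a tool call to move; the robot and the scene stay as the last step left them, time stands still between calls to the robot, and variables do not carry over. Pictures are saved under pics/ and viewed, about 8 in all and at most 12, crops included, and the job is handed in when it is done.

Besides the shell and the picture viewer there is one more tool, called after ">>>" as name(argument=value, ...), one argument or row to a line, values as JSON. carry_out: Moves the arm, as the interface text tells. Its arguments: {"type":"object","properties":{"plan":{"type":"array","items":{"type":"object","properties":{"grip":{"type":"number"},"dp":{"type":"array","items":{"type":"number"}},"rotation":{"type":"array","items":{"type":"number"}}}}},"force":{"type":"number"}},"required":["plan"]}

```bash
mkdir -p pics; cat > h.py <<'E'
import numpy as np, cv2
from cell import env
def snap(cam,name):
    p=env.camera_params(cam); im=env.read_camera(cam)
    cv2.imwrite(f'pics/{name}.png',im[:,:,::-1]); np.save(f'pics/{name}.npy',p,allow_pickle=True)
    return im,p
def load(name): return np.load(f'pics/{name}.npy',allow_pickle=True).item()
def ray(p,u,v):
    x,y=(u-p['cx'])/p['fx'],(v-p['cy'])/p['fy']
    r=np.hypot(x,y); s=r
    for _ in range(20): s=r/(1+p['k1']*s*s)
    f=s/r if r else 1
    R=np.array(p['R']);t=np.array(p['t'])
    return -R.T@t, R.T@np.array([x*f,y*f,1])
def atz(p,u,v,z):
    c,d=ray(p,u,v); return c+d*(z-c[2])/d[2]
def proj(p,X):
    c=np.array(p['R'])@np.array(X)+np.array(p['t']); x,y=c[0]/c[2],c[1]/c[2]; f=1+p['k1']*(x*x+y*y)
    return np.array([p['fx']*x*f+p['cx'],p['fy']*y*f+p['cy']])
E
python3 - <<'E'
from h import *
a,p=snap('top','top0'); b,q=snap('side','side0')
for x in(p,q): print(ray(x,x['cx'],x['cy']),x['fx'],x['k1'])
print(env.get_obs())
cv2.imwrite('pics/both.png',cv2.resize(np.vstack([a,b]),None,fx=.78,fy=.78)[:,:,::-1])
cv2.imwrite('pics/top0x.png',cv2.resize(a,(800,600))[:,:,::-1])
cv2.imwrite('pics/side0x.png',cv2.resize(b,(800,600))[:,:,::-1])
E
```

```text
(array([ 0.33262205, -0.0926436 ,  1.52285983]), array([ 0.12863424,  0.02223682, -0.99144276])) 498.82633298975696 -0.00035646883326340145
(array([ 0.12241128, -1.00841536,  0.84822286]), array([ 0.32441756,  0.73658864, -0.59345634])) 426.41387152803424 -0.020675474414918855
{'time_s': 0.1, 'qpos': array([-72.70197573,  18.43545653,  -4.01868336,  83.1667599 ,
         1.29545596,  78.54294999,  -3.26074849]), 'joint_velocities': array([ 0.00182073, -0.12315236, -0.01416778, -0.07975483, -0.04714204,
       -0.04515779,  0.0176541 ]), 'effort': array([-4.15103332e-04, -4.92572057e+01, -4.05846946e-01, -3.13400960e+01,
       -6.43736799e-02,  3.94300232e-02,  6.30687396e-05]), 'tool_pos': array([0.18437859, 0.62277948, 0.22157413]), 'tool_rot': array([1.79995038e+02, 9.98932858e-02, 7.35138740e+01]), 'force': array([-0.03359994, -0.49847826, -0.54412449]), 'wrist_torque': array([-0.03719936, -0.00034325,  0.00206316]), 'grip_width': 0.08713183170825273}
```

View pics/top0x.png

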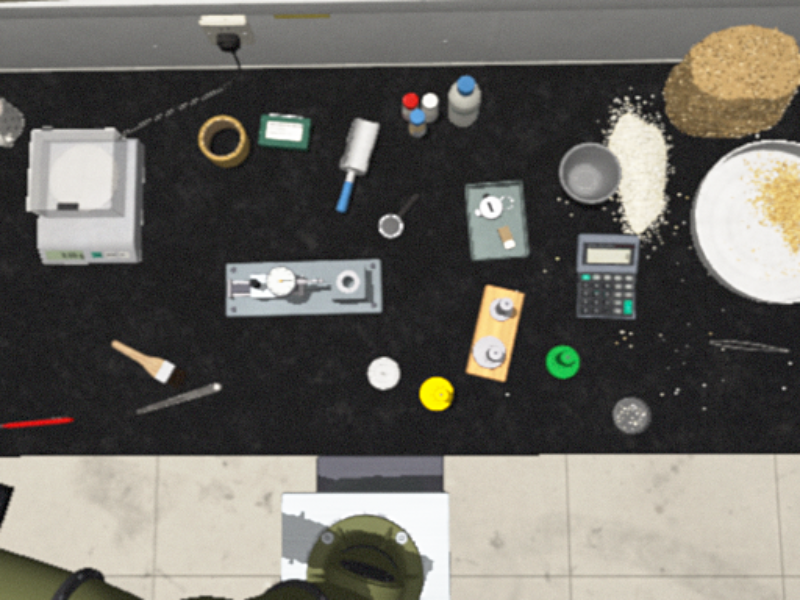

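View pics/side0x.png

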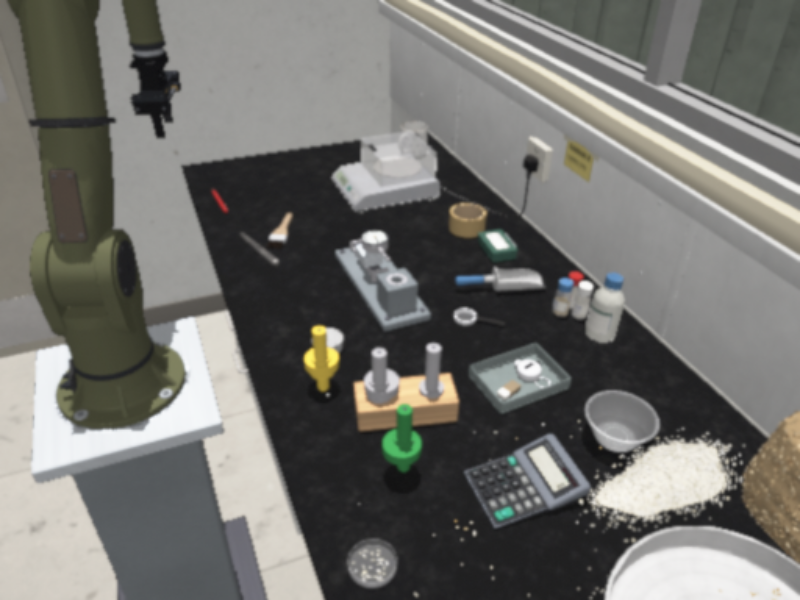

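The top view shows the stand (225–382, 260–315), with the bush right at (347,282) and the gauge left. The rack is at (468–523, 287–380). Candidates: grey disc shaft in the near hole (490,350), the plain spindle in the far hole (503,308), and green (563,362) and yellow (436,394) look-alikes. The near grey one has the off-centre disc, so I'll confirm it in a crop.

```bash
python3 - <<'E'
from h import *
a=cv2.imread('pics/top0.png');b=cv2.imread('pics/side0.png')
A=cv2.resize(a[160:250,140:340],(800,360),interpolation=cv2.INTER_CUBIC)
B=np.hstack([cv2.resize(b[205:275,220:300],(274,240)),cv2.resize(b[145:211,212:275],(229,240))])
B=np.hstack([B,np.zeros((240,800-B.shape[1],3),np.uint8)])
cv2.imwrite('pics/c1.png',np.vstack([A,B]))
E
```

```text
(no output)
```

View pics/c1.png

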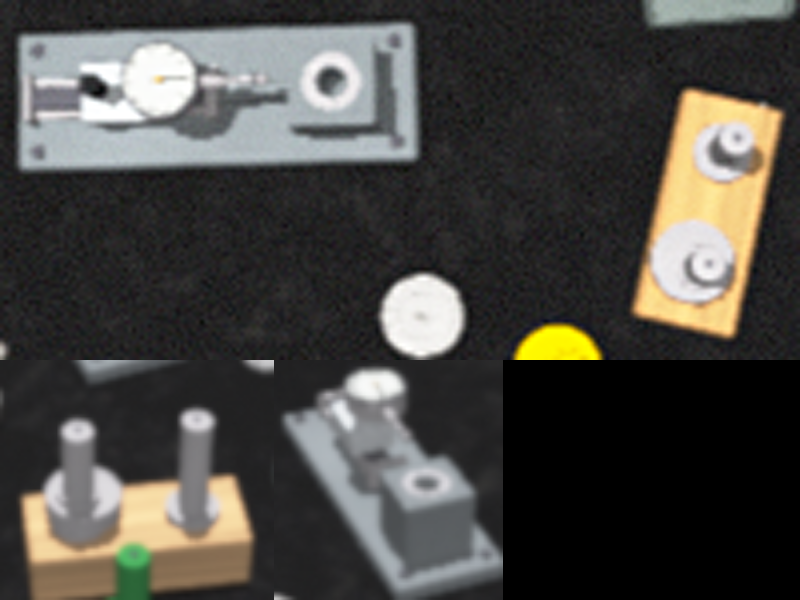

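```bash
python3 - <<'E'
from h import *
p=load('top0')
f=lambda u,v,z: atz(p,140+(u+.5)/4-.5,160+(v+.5)/4-.5,z)
S=f(709,264,.14);P=f(738,137,.14);B=f(331,81,.078)
print('shaft',S,'spindle',P,np.linalg.norm(S-P),'bush',B)
c=[f(*x,.018) for x in((19,34),(414,25),(418,159),(19,170))];print(np.round(c,4))
print('dial',f(160,79,.11),'knob',f(97,85,.1),'dish',f(423,315,.026),'yellow',f(557,365,.1))
r=[f(*x,.045) for x in((685,90),(783,110),(735,337),(633,315))];print(np.round(r,4),np.mean(r,0))
d=c[0]-c[1]; print('stand yaw',np.degrees(np.arctan2(d[1],d[0])), np.degrees(np.arctan2(*(c[3]-c[2])[1::-1])))
q=load('side0')
# side: bush crop px (427,482) -> 
g=lambda u,v,z: atz(q,212+(u-274+.5)*63/229-.5,145+(v-360+.5)*66/240-.5,z)
print('bush side',g(427,483,.078))
g=lambda u,v,z: atz(q,220+(u+.5)*80/274-.5,205+(v-360+.5)*70/240-.5,z)
print('shaft side',g(78,430,.14),'spindle',g(198,419,.14))
E
```

```text
shaft [ 0.4102007  -0.24097006  0.14      ] spindle [ 0.49836588 -0.26297702  0.14      ] 0.09087025831685 bush [0.54933739 0.0259248  0.078     ]
[[ 0.5968  0.2712  0.018 ]
 [ 0.6012 -0.0327  0.018 ]
 [ 0.498  -0.0355  0.018 ]
 [ 0.4917  0.2688  0.018 ]]
dial [0.54697707 0.14636905 0.11      ] knob [0.54447058 0.19376778 0.1       ] dish [ 0.37977522 -0.0392133   0.026     ] yellow [ 0.34173719 -0.1365555   0.1       ]
[[ 0.5454 -0.2361  0.045 ]
 [ 0.5298 -0.3086  0.045 ]
 [ 0.3619 -0.2691  0.045 ]
 [ 0.3784 -0.1946  0.045 ]] [ 0.45384034 -0.25205884  0.045     ]
stand yaw 90.82616147752312 91.18080426103624
bush side [0.54925274 0.02765261 0.078     ]
shaft side [ 0.41019158 -0.23872346  0.14      ] spindle [ 0.49826629 -0.25968306  0.14      ]
```

```bash
python3 - <<'E'
from h import *
p=load('top0')
f=lambda u,v,z: atz(p,140+(u+.5)/4-.5,160+(v+.5)/4-.5,z)
D=f(692,261,.073); print('disc',D, np.degrees(np.arctan2(*(D-[.41,-.240,.073])[1::-1])), np.linalg.norm((D-[.41,-.24,.073])))
print('green',atz(p,568/1.5625,356/1.5625,.1))
pos=np.array([.184,.623]);y=73.5
for i in range(24):
    a=np.radians(y); X=np.array([np.cos(a),np.sin(a)]);Y=np.array([np.sin(a),-np.cos(a)])
    pos=pos+X*(-.004)+Y*.040; y-=3.6
    if i%8==7: print(i,pos,y,np.hypot(*pos))
E
```

```text
disc [ 0.41620197 -0.23592475  0.073     ] 33.30850934903554 0.007421060279851308
green [ 0.40539713 -0.37696549  0.1       ]
7 [0.44531638 0.44130872] 44.7 0.626945028097089
15 [0.58677923 0.15620132] 15.899999999999993 0.607213896889456
23 [ 0.57339253 -0.16179045] -12.900000000000006 0.5957811209072427
```

>>> carry_out(
  plan=[
    {"grip": 0,"dp": [0,0.04,0],"rotation": [0,0,3.6]},
    {"grip": 0.3,"dp": [-0.004,0.04,0],"rotation": [0,0,3.6]},
    {"grip": 0.4,"dp": [-0.004,0.04,0],"rotation": [0,0,3.6]},
    {"grip": 0.4,"dp": [-0.004,0.04,0],"rotation": [0,0,3.6]},
    {"grip": 0.4,"dp": [-0.004,0.04,0],"rotation": [0,0,3.6]},
    {"grip": 0.4,"dp": [-0.004,0.04,0],"rotation": [0,0,3.6]},
    {"grip": 0.4,"dp": [-0.004,0.04,0],"rotation": [0,0,3.6]},
    {"grip": 0.4,"dp": [-0.004,0.04,0],"rotation": [0,0,3.6]},
  ],
)

```text
time_s: 0.77
tool_pos: [0.4412, 0.4473, 0.2137]
tool_rot: [-179.6, 0.7, 45.0]
force: [0.4, 0.7, -0.1]
grip_width: 0.0535
```

>>> carry_out(
  plan=[
    {"grip": 0.4,"dp": [-0.002,0.04,0],"rotation": [0,0,3.6]},
    {"grip": 0.4,"dp": [-0.002,0.04,0],"rotation": [0,0,3.6]},
    {"grip": 0.4,"dp": [-0.002,0.04,0],"rotation": [0,0,3.6]},
    {"grip": 0.4,"dp": [-0.004,0.04,-0.002],"rotation": [0,0,3.6]},
    {"grip": 0.4,"dp": [-0.008,0.04,-0.002],"rotation": [0,0,3.6]},
    {"grip": 0.4,"dp": [-0.008,0.04,-0.002],"rotation": [0,0,3.6]},
    {"grip": 0.4,"dp": [-0.008,0.04,-0.002],"rotation": [0,0,3.6]},
    {"grip": 0.4,"dp": [-0.008,0.04,-0.002],"rotation": [0,0,3.6]},
  ],
)

```text
time_s: 1.43
tool_pos: [0.5749, 0.1502, 0.218]
tool_rot: [179.8, 1.0, 14.6]
force: [1.6, -0.1, -0.7]
grip_width: 0.0523
```

>>> carry_out(
  plan=[
    {"grip": 0.4,"dp": [-0.015,0.038,0],"rotation": [0,0,3.6]},
    {"grip": 0.4,"dp": [-0.015,0.038,0],"rotation": [0,0,3.6]},
    {"grip": 0.4,"dp": [-0.015,0.038,0],"rotation": [0,0,3.6]},
    {"grip": 0.4,"dp": [-0.015,0.038,0],"rotation": [0,0,3.6]},
    {"grip": 0.4,"dp": [-0.015,0.038,0],"rotation": [0,0,3.6]},
    {"grip": 0.4,"dp": [-0.015,0.038,0],"rotation": [0,0,3.6]},
    {"grip": 0.4,"dp": [-0.015,0.038,0],"rotation": [0,0,3.6]},
    {"grip": 0.4,"dp": [-0.015,0.038,0],"rotation": [0,0,3.6]},
  ],
)

```text
time_s: 2.1
tool_pos: [0.4621, -0.1592, 0.2196]
tool_rot: [179.1, 0.8, -16.0]
force: [0.3, -0.4, 0.1]
grip_width: 0.052
```

>>> carry_out(
  plan=[
    {"grip": 0.4,"dp": [-0.009,0.031,0],"rotation": [0.4,0.4,0]},
    {"grip": 0.4,"dp": [-0.009,0.031,0],"rotation": [0.4,0.4,0]},
    {"grip": 0.4,"dp": [-0.009,0.031,0],"rotation": [0,0,0]},
    {"grip": 0.4,"dp": [0,0,0],"rotation": [0,0,0]},
    {"grip": 0.4,"dp": [0,0,0],"rotation": [0,0,0]},
  ],
)

```text
time_s: 2.52
tool_pos: [0.3995, -0.2535, 0.2199]
tool_rot: [180.0, 0.1, -17.1]
force: [-0.0, 0.4, -0.0]
grip_width: 0.0524
```

```bash
python3 - <<'E'
from h import *
o=env.get_obs();print(o['tool_pos'],o['tool_rot'])
a,p=snap('wrist','w1'); print(ray(p,p['cx'],p['cy']),p['fx'])
for X in ([.41,-.24,.14],[.498,-.2615,.14],[.416,-.236,.073]): print(proj(p,X)*1.5)
cv2.imwrite('pics/w1x.png',cv2.resize(a,(768,576))[:,:,::-1])
E
```

```text
[ 0.39946062 -0.25353737  0.21990916] [ 1.79959399e+02  5.75282677e-02 -1.71109365e+01]
(array([ 0.42300209, -0.17269808,  0.38166024]), array([-0.09004592, -0.29154191, -0.95231037])) 274.32043468455095
[390.78523434 270.83475541]
[539.1198278  262.73361318]
[394.42107952 239.87111567]
```

View pics/w1x.png

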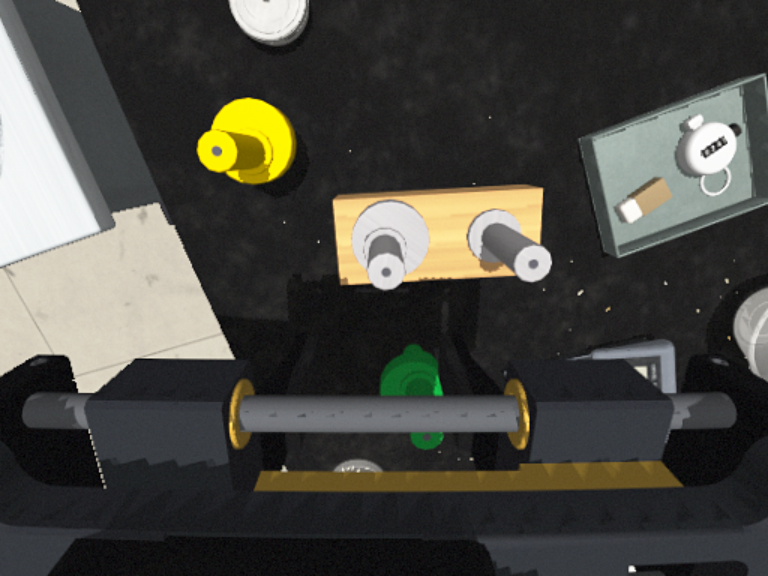

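The wrist view shows the shaft's top at (386,271) with the disc round (391,238), and the spindle's top at (533,264).

```bash
python3 - <<'E'
from h import *
p=load('w1'); f=lambda u,v,z: atz(p,u/1.5,v/1.5,z)
S=f(386,271,.14);print(S,f(533,264,.14))
D=f(391,238,.073);d=D-S;print(D,np.degrees(np.arctan2(d[1],d[0])),np.hypot(d[0],d[1]))
o=env.get_obs();y=np.radians(o['tool_rot'][2]);T=o['tool_pos']
for s in (S,(S+[.410,-.240,.14])/2):
    e=s-T; print(e[:2],'tool',e[0]*np.cos(y)+e[1]*np.sin(y),e[0]*np.sin(y)-e[1]*np.cos(y))
E
```

```text
[ 0.40717911 -0.2392466   0.14      ] [ 0.49424182 -0.26119099  0.14      ]
[ 0.41391999 -0.23385435  0.073     ] 38.65747771065112 0.008632252820816855
[0.00805142 0.01493192] tool 0.0032965361145963013 -0.016640928917156045
[0.00946187 0.01455522] tool 0.004755364866363751 -0.016696344467797067
```

>>> carry_out(
  plan=[
    {"grip": 0.4,"dp": [0.004,-0.0165,0],"rotation": [0,0,0]},
    {"grip": 0.4,"dp": [0,0,0],"rotation": [0,0,0]},
    {"grip": 0.4,"dp": [0,0,0],"rotation": [0,0,0]},
  ],
)

```text
time_s: 2.82
tool_pos: [0.4086, -0.2379, 0.2195]
tool_rot: [179.9, 0.1, -17.0]
force: [-0.1, -0.5, 0.6]
grip_width: 0.0524
```

>>> carry_out(
  plan=[
    {"grip": 0.4,"dp": [0,0,0.025],"rotation": [0,0,0]},
    {"grip": 0.4,"dp": [0,0,0.03],"rotation": [0,0,0]},
    {"grip": 0.4,"dp": [0,0,0.03],"rotation": [0,0,0]},
    {"grip": 0.4,"dp": [0,0,0.025],"rotation": [0,0,0]},
    {"grip": 0.4,"dp": [0,0,0],"rotation": [0,0,0]},
    {"grip": 0.4,"dp": [0,0,0],"rotation": [0,0,0]},
  ],
)

```text
time_s: 3.32
tool_pos: [0.412, -0.2364, 0.107]
tool_rot: [179.7, -0.1, -16.4]
force: [0.2, -0.4, 0.9]
grip_width: 0.0522
```

>>> carry_out(
  plan=[
    {"grip": 0.4,"dp": [-0.0025,0.004,0.009],"rotation": [0.3,0,0]},
    {"grip": 0.4,"dp": [0,0,0],"rotation": [0,0,0]},
    {"grip": 1,"dp": [0,0,0],"rotation": [0,0,0]},
    {"grip": 1,"dp": [0,0,0],"rotation": [0,0,0]},
    {"grip": 1,"dp": [0,0,0],"rotation": [0,0,0]},
    {"grip": 1,"dp": [0,0,0],"rotation": [0,0,0]},
    {"grip": 1,"dp": [0,0,0],"rotation": [0,0,0]},
  ],
  force=25,
)

```text
time_s: 3.9
tool_pos: [0.4117, -0.2411, 0.1032]
tool_rot: [-179.9, -0.5, -16.3]
force: [-2.4, 1.1, 2.2]
grip_width: 0.0271
```

>>> carry_out(
  plan=[
    {"grip": 1,"dp": [0,0,0],"rotation": [0,0,0]},
    {"grip": 1,"dp": [0,0,0],"rotation": [0,0,0]},
    {"grip": 1,"dp": [0,0,0],"rotation": [0,0,0]},
  ],
)

```text
time_s: 4.15
tool_pos: [0.4105, -0.2407, 0.103]
tool_rot: [-179.9, -0.4, -16.3]
force: [-0.8, -0.8, 0.6]
grip_width: 0.0236
```

>>> carry_out(
  plan=[
    {"grip": 1,"dp": [0,0,-0.01],"rotation": [0,0,0]},
    {"grip": 1,"dp": [0,0,-0.02],"rotation": [0,0,0]},
    {"grip": 1,"dp": [0,0,-0.025],"rotation": [0,0,0]},
    {"grip": 1,"dp": [0,0,-0.025],"rotation": [0,0,0]},
    {"grip": 1,"dp": [0,0,-0.025],"rotation": [0,0,0]},
    {"grip": 1,"dp": [0,0,-0.025],"rotation": [0,0,0]},
    {"grip": 1,"dp": [0,0,0],"rotation": [0,0,0]},
  ],
)

```text
time_s: 4.73
tool_pos: [0.407, -0.2394, 0.2357]
tool_rot: [-180.0, -0.0, -16.4]
force: [2.1, -1.2, -5.0]
grip_width: 0.0235
```

>>> carry_out(
  plan=[
    {"grip": 1,"dp": [0.007,-0.025,-0.002],"rotation": [0,0,0]},
    {"grip": 1,"dp": [0.008,-0.036,0],"rotation": [0,0,0]},
    {"grip": 1,"dp": [0.008,-0.036,0],"rotation": [0,0,0]},
    {"grip": 1,"dp": [0.008,-0.036,0],"rotation": [0,0,0]},
    {"grip": 1,"dp": [0.008,-0.036,0],"rotation": [0,0,0]},
    {"grip": 1,"dp": [0.008,-0.036,0],"rotation": [0,0,0]},
    {"grip": 1,"dp": [0.008,-0.036,0],"rotation": [0,0,0]},
    {"grip": 1,"dp": [0.004,-0.03,0],"rotation": [0,0,0]},
  ],
)

```text
time_s: 5.4
tool_pos: [0.5401, 0.002, 0.2292]
tool_rot: [179.8, 0.2, -17.6]
force: [0.3, 0.1, -5.7]
grip_width: 0.0234
```

>>> carry_out(
  plan=[
    {"grip": 1,"dp": [0,0,0],"rotation": [0,0,-5]},
    {"grip": 1,"dp": [0,0,0],"rotation": [0,0,-7]},
    {"grip": 1,"dp": [0,0,0],"rotation": [0,0,-7]},
    {"grip": 1,"dp": [0,0,0],"rotation": [0,0,-7]},
    {"grip": 1,"dp": [0,0,0],"rotation": [0,0,-7]},
    {"grip": 1,"dp": [0,0,0],"rotation": [0,0,-7]},
    {"grip": 1,"dp": [0,0,0],"rotation": [0,0,-7]},
    {"grip": 1,"dp": [0,0,0],"rotation": [0,0,-7]},
  ],
)

```text
time_s: 6.07
tool_pos: [0.5361, 0.0167, 0.2108]
tool_rot: [-179.3, 1.4, 37.9]
force: [1.1, 0.0, -5.6]
grip_width: 0.0234
```

>>> carry_out(
  plan=[
    {"grip": 1,"dp": [0,0,0],"rotation": [0,0,0]},
    {"grip": 1,"dp": [0,0,0],"rotation": [0,0,0]},
  ],
)

```text
time_s: 6.23
tool_pos: [0.5344, 0.0166, 0.2073]
tool_rot: [-179.2, 1.7, 37.9]
force: [-0.1, 0.4, -5.6]
grip_width: 0.0233
```

>>> carry_out(
  plan=[
    {"grip": 1,"dp": [0.012,0.001,-0.004],"rotation": [-0.6,1,0]},
    {"grip": 1,"dp": [0.007,0,-0.003],"rotation": [-0.3,0.8,0]},
    {"grip": 1,"dp": [0,0,-0.002],"rotation": [0,0.2,0]},
    {"grip": 1,"dp": [0,0,-0.002],"rotation": [0,0,0]},
  ],
)

```text
time_s: 6.57
tool_pos: [0.5507, 0.0289, 0.2159]
tool_rot: [179.9, -0.3, 37.4]
force: [0.1, -1.8, -4.8]
grip_width: 0.0235
```

```bash
python3 - <<'E'
from h import *
o=env.get_obs();print(o['tool_pos'],o['tool_rot'],o['joint_velocities'].round(1))
a,p=snap('wrist','w2'); o=env.get_obs();print(o['tool_pos']); b,q=snap('side','s2')
B=np.array([.549,.0265,.078]);T=o['tool_pos']
for n,c in(('w',p),('s',q)): print(n,proj(c,B),proj(c,T+[0,0,.037]),proj(c,T-[0,0,.098]))
cv2.imwrite('pics/c2.png',np.hstack([cv2.resize(a[:,100:400],(450,576)),cv2.resize(b[100:228,200:275],(350,576))])[:,:,::-1])
E
```

```text
[0.55070683 0.02888235 0.21594989] [179.87231297  -0.34290095  37.40911307] [-0.7 -0.6 -0.2 -2.6  0.1  2.4 -1.3]
[0.55099449 0.0290969  0.21650884]
w [249.85306929 181.82928079] [254.7399909  272.48139687] [252.89544883 192.30114274]
s [253.79103499 178.67017721] [254.74264377 128.99297594] [254.21274084 167.44981185]
```

View pics/c2.png

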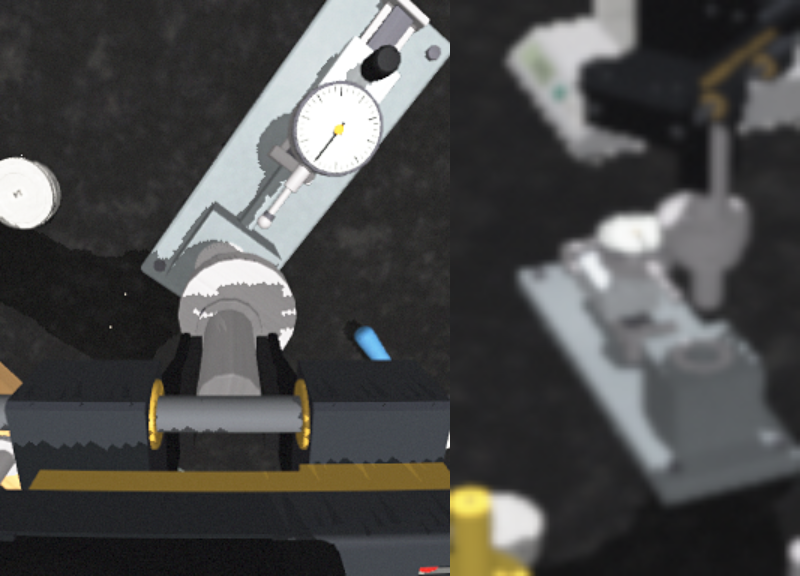

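The wrist view shows the disc under the fingers, bulging towards the plunger, with the knob at (380,62). The side view shows the journal's tip (706,303) over the bush (705,353). Aligned to about 2 mm, within the chamfer's capture.

>>> carry_out(
  plan=[
    {"grip": 1,"dp": [-0.003,0.002,0.01],"rotation": [0,0,0]},
    {"grip": 1,"dp": [0,0,0.013],"rotation": [0,0,0]},
    {"grip": 1,"dp": [0,0,0.01],"rotation": [0,0,0]},
    {"grip": 1,"dp": [0,0,-0.001],"rotation": [0,0,0]},
    {"grip": 1,"dp": [0,0,-0.001],"rotation": [0,0,0]},
  ],
)

```text
time_s: 7.08
tool_pos: [0.5492, 0.0238, 0.1827]
tool_rot: [179.8, -0.3, 37.3]
force: [-0.3, 0.9, -5.8]
grip_width: 0.0229
```

>>> carry_out(
  plan=[
    {"grip": 1,"dp": [0.0015,-0.0015,0.002],"rotation": [0.2,-0.3,0]},
    {"grip": 1,"dp": [0,0,0.003],"rotation": [0,0,0]},
    {"grip": 1,"dp": [0,0,0.003],"rotation": [0,0,0]},
    {"grip": 1,"dp": [0,0,0.003],"rotation": [0,0,0]},
    {"grip": 1,"dp": [0,0,0.003],"rotation": [0,0,0]},
  ],
)

```text
time_s: 7.5
tool_pos: [0.5512, 0.0259, 0.1725]
tool_rot: [180.0, -0.2, 37.3]
force: [-7.0, -1.1, 19.9]
grip_width: 0.0231
```

>>> carry_out(
  plan=[
    {"grip": 1,"dp": [0,0,-0.003],"rotation": [0,0,0]},
    {"grip": 1,"dp": [-0.0025,-0.002,-0.001],"rotation": [0,0,0]},
    {"grip": 1,"dp": [0,0,0],"rotation": [0,0,0]},
  ],
)

```text
time_s: 7.75
tool_pos: [0.5486, 0.026, 0.1779]
tool_rot: [179.9, -0.3, 37.3]
force: [0.5, -0.0, -5.5]
grip_width: 0.0233
```

```bash
python3 - <<'E'
from h import *
o=env.get_obs();print(o['tool_pos'],o['tool_rot'],o['force'])
E
```

```text
[0.54855645 0.02595054 0.17793908] [179.92850029  -0.34649826  37.28528649] [ 0.45692838 -0.01829627 -5.50470708]
```

>>> carry_out(
  plan=[
    {"grip": 1,"dp": [0,0,0.004],"rotation": [0,-0.3,0]},
    {"grip": 1,"dp": [0,0,0.003],"rotation": [0,0,0]},
    {"grip": 1,"dp": [0,0,0.003],"rotation": [0,0,0]},
  ],
)

```text
time_s: 8.0
tool_pos: [0.5492, 0.0262, 0.169]
tool_rot: [179.9, -0.2, 37.3]
force: [-1.3, -0.0, -5.6]
grip_width: 0.0235
```

>>> carry_out(
  plan=[
    {"grip": 1,"dp": [-0.0005,0,0.003],"rotation": [0,0,0]},
    {"grip": 1,"dp": [0,0,0.003],"rotation": [0,0,0]},
    {"grip": 1,"dp": [0,0,0.003],"rotation": [0,0,0]},
  ],
)

```text
time_s: 8.25
tool_pos: [0.5479, 0.0262, 0.1572]
tool_rot: [179.9, -0.0, 37.3]
force: [0.2, -0.4, -5.5]
grip_width: 0.0231
```

>>> carry_out(
  plan=[
    {"grip": 1,"dp": [0.0003,0,0.003],"rotation": [0,0,0]},
    {"grip": 1,"dp": [0,0,0.003],"rotation": [0,0,0]},
    {"grip": 1,"dp": [0,0,0.003],"rotation": [0,0,0]},
    {"grip": 1,"dp": [0,0,0.002],"rotation": [0,0,0]},
  ],
)

```text
time_s: 8.58
tool_pos: [0.5478, 0.0264, 0.1431]
tool_rot: [180.0, 0.1, 37.3]
force: [-0.5, 0.2, -5.0]
grip_width: 0.0231
```

>>> carry_out(
  plan=[
    {"grip": 1,"dp": [0,0,0.002],"rotation": [0,0,0]},
    {"grip": 1,"dp": [0,0,0.001],"rotation": [0,0,0]},
  ],
)

```text
time_s: 8.75
tool_pos: [0.5477, 0.0264, 0.1394]
tool_rot: [180.0, 0.1, 37.3]
force: [-0.1, 0.1, -6.4]
grip_width: 0.0238
```

>>> carry_out(
  plan=[
    {"grip": 1,"dp": [0,0,0.001],"rotation": [0,0,0]},
    {"grip": 1,"dp": [0,0,0],"rotation": [0,0,0]},
  ],
)

```text
time_s: 8.92
tool_pos: [0.5477, 0.0264, 0.1381]
tool_rot: [180.0, 0.1, 37.3]
force: [-0.1, 0.2, -6.1]
grip_width: 0.0234
```

>>> carry_out(
  plan=[
    {"grip": 1,"dp": [0,0,0.001],"rotation": [0,0,0]},
    {"grip": 1,"dp": [0,0,0.001],"rotation": [0,0,0]},
    {"grip": 1,"dp": [0,0,0],"rotation": [0,0,0]},
  ],
)

```text
time_s: 9.17
tool_pos: [0.548, 0.0263, 0.1364]
tool_rot: [179.9, 0.0, 37.3]
force: [-0.4, -0.6, -5.7]
grip_width: 0.0233
```

>>> carry_out(
  plan=[
    {"grip": 1,"dp": [0,0,0.001],"rotation": [0,0,0]},
    {"grip": 1,"dp": [0,0,0],"rotation": [0,0,0]},
  ],
)

```text
time_s: 9.33
tool_pos: [0.5483, 0.0264, 0.1366]
tool_rot: [179.9, -0.0, 37.3]
force: [0.3, 0.4, -6.1]
grip_width: 0.0235
```

>>> carry_out(
  plan=[
    {"grip": 1,"dp": [0,0,0.001],"rotation": [0,0,0]},
    {"grip": 1,"dp": [0,0,0],"rotation": [0,0,0]},
  ],
)

```text
time_s: 9.5
tool_pos: [0.5484, 0.0265, 0.1363]
tool_rot: [180.0, -0.0, 37.3]
force: [-0.9, -0.8, -5.6]
grip_width: 0.0231
```

>>> carry_out(
  plan=[
    {"grip": 1,"dp": [0,0,0.0015],"rotation": [0,0,0]},
    {"grip": 1,"dp": [0,0,0.0015],"rotation": [0,0,0]},
  ],
)

```text
time_s: 9.67
tool_pos: [0.5486, 0.0265, 0.1362]
tool_rot: [180.0, -0.1, 37.3]
force: [-6.0, -0.6, 8.0]
grip_width: 0.0236
```

>>> carry_out(
  plan=[
    {"grip": 1,"dp": [0,0,-0.0005],"rotation": [0,0,0]},
    {"grip": 0.5,"dp": [0,0,-0.0005],"rotation": [0,0,0]},
    {"grip": 0.5,"dp": [0,0,0],"rotation": [0,0,0]},
    {"grip": 0.45,"dp": [0,0,0],"rotation": [0,0,0]},
    {"grip": 0.45,"dp": [0,0,0],"rotation": [0,0,0]},
  ],
)

```text
time_s: 10.08
tool_pos: [0.5514, 0.0265, 0.1392]
tool_rot: [179.8, -0.4, 37.3]
force: [0.9, -0.2, 0.0]
grip_width: 0.042
```

```bash
python3 - <<'E'
from h import *
o=env.get_obs();print(o['tool_pos'],o['tool_rot'],o['force'])
a,p=snap('wrist','w3'); b,q=snap('side','s3')
cv2.imwrite('pics/c3.png',np.hstack([cv2.resize(a[:,100:400],(450,576)),cv2.resize(b[100:228,200:275],(350,576))])[:,:,::-1])
E
```

```text
[0.55135392 0.0265246  0.13916631] [179.78775358  -0.42188696  37.31997589] [ 0.86216747 -0.18908697  0.03888008]
```

View pics/c3.png

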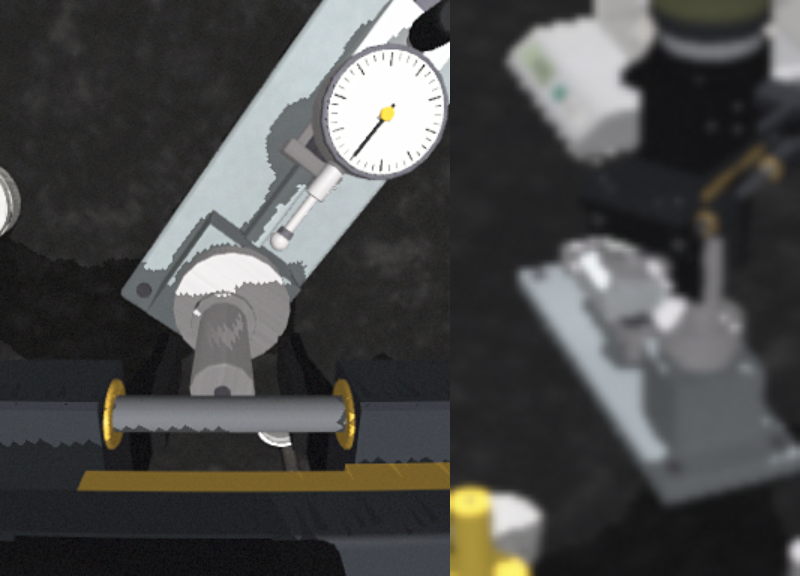

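The side view shows the collar seated on the block. The dial needle is at zero, pointing to the bush, and the disc bulges towards the plunger ball at (283,240).

```bash
python3 - <<'E'
from h import *
p=load('w2');t=load('top0');w=load('w3')
T=lambda u,v:(140+(u+.5)/4-.5,160+(v+.5)/4-.5); W=lambda u,v:(100+u/1.5,v/1.5)
def tri(*rs):
    A=np.zeros((3,3));b=np.zeros(3);
    for c,d in rs:
        d=d/np.linalg.norm(d);M=np.eye(3)-np.outer(d,d);A+=M;b+=M@c
    return np.linalg.solve(A,b)
print('knob mid tri',tri(ray(p,*W(380,63)),ray(t,*T(97,85))))
print('dial w2',atz(p,*W(340,129),.11),'w3',atz(w,*W(387,113),.11))
print('ball w3',atz(w,*W(282,241),.097))
for z in(.09,.1,.11,.12): print(z,atz(p,*W(385,56),z))
# disc direction now
D=atz(w,*W(233,303),.106); print('disc',D)
E
```

```text
knob mid tri [0.53966093 0.19060768 0.11556935]
dial w2 [0.54393287 0.15001529 0.11      ] w3 [0.54327464 0.149757   0.11      ]
ball w3 [0.54608768 0.07704606 0.097     ]
0.09 [0.54078176 0.20475555 0.09      ]
0.1 [0.53927256 0.20096708 0.1       ]
0.11 [0.53776337 0.1971786  0.11      ]
0.12 [0.53625418 0.19339013 0.12      ]
disc [0.54458339 0.03829001 0.106     ]
```

>>> carry_out(
  plan=[
    {"grip": 0.4,"dp": [-0.001,0,-0.01],"rotation": [0,0,0]},
    {"grip": 0.4,"dp": [0,0,-0.02],"rotation": [0,0,0]},
    {"grip": 0.4,"dp": [0,0,-0.02],"rotation": [0,0,0]},
    {"grip": 0.4,"dp": [0,0,-0.02],"rotation": [0,0,0]},
    {"grip": 0.4,"dp": [0,0,0],"rotation": [0,0,0]},
  ],
)

```text
time_s: 10.6
tool_pos: [0.5492, 0.0253, 0.2133]
tool_rot: [179.8, -0.3, 37.3]
force: [0.3, -0.4, 0.3]
grip_width: 0.052
```

>>> carry_out(
  plan=[
    {"grip": 0.4,"dp": [0,0,0],"rotation": [0,0,7.1]},
    {"grip": 0.4,"dp": [0,0,0],"rotation": [0,0,7.1]},
    {"grip": 0.4,"dp": [0,0,0],"rotation": [0,0,7.1]},
    {"grip": 0.4,"dp": [0,0,0],"rotation": [0,0,7.1]},
    {"grip": 0.4,"dp": [0,0,0],"rotation": [0,0,7.1]},
    {"grip": 0.4,"dp": [0,0,0],"rotation": [0,0,0]},
  ],
)

```text
time_s: 11.1
tool_pos: [0.5504, 0.0249, 0.2165]
tool_rot: [-179.9, -0.7, 1.0]
force: [0.3, -0.6, -0.3]
grip_width: 0.0518
```

>>> carry_out(
  plan=[
    {"grip": 0.4,"dp": [0,-0.03,0],"rotation": [0,0,0]},
    {"grip": 0.4,"dp": [0,-0.036,0],"rotation": [0,0,0]},
    {"grip": 0.4,"dp": [0,-0.036,0],"rotation": [0,0,0]},
    {"grip": 0.4,"dp": [0,-0.036,0],"rotation": [0,0,0]},
    {"grip": 0.4,"dp": [0,-0.02,0],"rotation": [0,0,0]},
    {"grip": 0.4,"dp": [0,0,0],"rotation": [0,0,0]},
    {"grip": 0.4,"dp": [0,0,0],"rotation": [0,0,0]},
  ],
)

```text
time_s: 11.68
tool_pos: [0.5469, 0.186, 0.2162]
tool_rot: [-180.0, -0.7, 2.0]
force: [1.2, -0.9, 0.1]
grip_width: 0.0518
```

```bash
python3 - <<'E'
from h import *
o=env.get_obs();print(o['tool_pos'],o['tool_rot'],o['force'])
a,p=snap('wrist','w4'); b,q=snap('top','t4');c,r=snap('side','s4')
A=cv2.resize(a[120:312,100:400],(800,512))
cv2.imwrite('pics/c4.png',np.hstack([cv2.resize(a[:,100:400],(450,576)),cv2.resize(b[160:208,140:240],(350,168)) if 0 else np.vstack([cv2.resize(b[160:210,140:240],(350,175)),cv2.resize(c[145:205,212:272],(350,350)),np.zeros((51,350,3),np.uint8)])])[:,:,::-1])
E
```

```text
[0.54689488 0.18597695 0.21623544] [-179.96822039   -0.73340391    2.01619756] [ 1.15403046 -0.90979442  0.12440288]
```

View pics/c4.png

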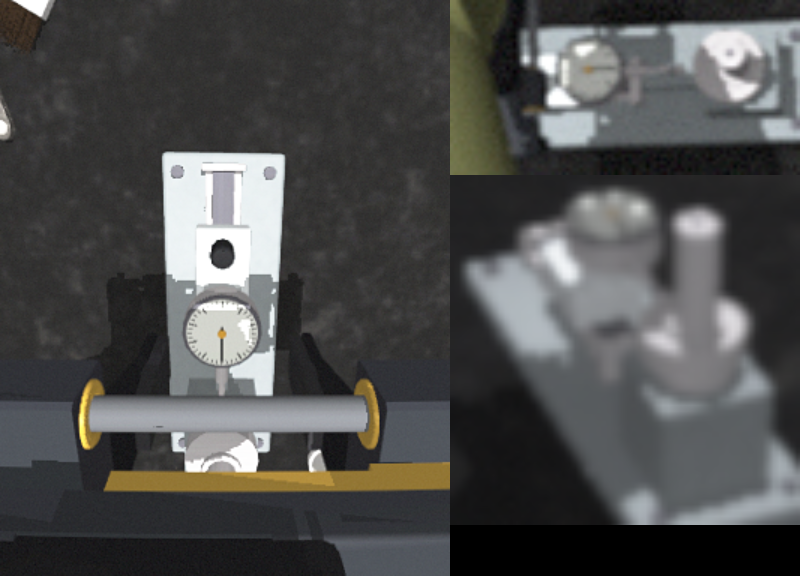

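Wrist view: knob at (222,253), dial centre at (222,334). The side view shows the shaft standing upright on the block.

```bash
python3 - <<'E'
from h import *
p=load('w4');q=load('w2');W=lambda u,v:(100+u/1.5,v/1.5)
for z in(.08,.09,.1,.11): print(z,atz(p,*W(222,257),z),atz(q,*W(385,56),z))
print('dial',atz(p,*W(222,333),.11))
print('bases',atz(p,*W(164,154),.018),atz(p,*W(284,156),.018))
E
```

```text
0.08 [0.54210799 0.19728881 0.08      ] [0.54229095 0.20854402 0.08      ]
0.09 [0.54205472 0.19973641 0.09      ] [0.54078176 0.20475555 0.09      ]
0.1 [0.54200145 0.20218401 0.1       ] [0.53927256 0.20096708 0.1       ]
0.11 [0.54194819 0.20463161 0.11      ] [0.53776337 0.1971786  0.11      ]
dial [0.54371381 0.14921402 0.11      ]
bases [0.49112809 0.26901064 0.018     ] [0.59167227 0.27106365 0.018     ]
```

>>> carry_out(
  plan=[
    {"grip": 0.4,"dp": [-0.003,-0.014,0.01],"rotation": [0,-0.7,0]},
    {"grip": 0.4,"dp": [0,0,0.02],"rotation": [0,0,0]},
    {"grip": 0.4,"dp": [0,0,0.025],"rotation": [0,0,0]},
    {"grip": 0.4,"dp": [0,0,0.025],"rotation": [0,0,0]},
    {"grip": 0.4,"dp": [0,0,0.015],"rotation": [0,0,0]},
    {"grip": 0.4,"dp": [0,0,0],"rotation": [0,0,0]},
    {"grip": 0.4,"dp": [0,0,0],"rotation": [0,0,0]},
  ],
)

```text
time_s: 12.42
tool_pos: [0.5457, 0.1929, 0.1167]
tool_rot: [-179.9, -0.0, 1.1]
force: [-0.8, 0.1, 0.4]
grip_width: 0.0521
```

>>> carry_out(
  plan=[
    {"grip": 0.4,"dp": [-0.001,-0.007,0.005],"rotation": [0,0,0]},
    {"grip": 0.4,"dp": [0,0,0.01],"rotation": [0,0,0]},
    {"grip": 0.4,"dp": [0,0,0.01],"rotation": [0,0,0]},
    {"grip": 0.4,"dp": [0,0,0.005],"rotation": [0,0,0]},
    {"grip": 0.4,"dp": [0,0,0],"rotation": [0,0,0]},
  ],
)

```text
time_s: 12.83
tool_pos: [0.5466, 0.2012, 0.0869]
tool_rot: [-179.8, -0.3, 1.0]
force: [-0.0, -0.0, 0.1]
grip_width: 0.0523
```

>>> carry_out(
  plan=[
    {"grip": 0.4,"dp": [-0.001,0,0.006],"rotation": [0,0,0]},
    {"grip": 0.8,"dp": [0,0,0],"rotation": [0,0,0]},
    {"grip": 1,"dp": [0,0,0],"rotation": [0,0,0]},
    {"grip": 1,"dp": [0,0,0],"rotation": [0,0,0]},
    {"grip": 1,"dp": [0,0,0],"rotation": [0,0,0]},
    {"grip": 1,"dp": [0,0,0],"rotation": [0,0,0]},
    {"grip": 1,"dp": [0,0,0],"rotation": [0,0,0]},
    {"grip": 1,"dp": [0,0,0],"rotation": [0,0,0]},
  ],
  force=20,
)

```text
time_s: 13.5
tool_pos: [0.5434, 0.2013, 0.0811]
tool_rot: [-179.8, -0.0, 1.0]
force: [-1.0, -0.5, -0.3]
grip_width: 0.0173
```

>>> carry_out(
  plan=[
    {"grip": 1,"dp": [0,0.005,0],"rotation": [0,0,0]},
    {"grip": 1,"dp": [0,0.005,0],"rotation": [0,0,0]},
    {"grip": 1,"dp": [0,0.005,0],"rotation": [0,0,0]},
    {"grip": 1,"dp": [0,0.005,0],"rotation": [0,0,0]},
  ],
)

```text
time_s: 13.83
tool_pos: [0.5435, 0.199, 0.0812]
tool_rot: [-178.4, -0.4, 1.5]
force: [1.3, 8.9, -4.3]
grip_width: 0.017
```

>>> carry_out(
  plan=[
    {"grip": 1,"dp": [0,0.008,0],"rotation": [-0.8,0,0]},
    {"grip": 1,"dp": [0,0.008,0],"rotation": [-0.8,0,0]},
    {"grip": 1,"dp": [0,0.008,0],"rotation": [-0.5,0,0]},
    {"grip": 1,"dp": [0,0.008,0],"rotation": [-0.5,0,0]},
  ],
)

```text
time_s: 14.17
tool_pos: [0.5437, 0.1893, 0.0811]
tool_rot: [-179.4, -0.8, 2.2]
force: [0.5, 10.4, -4.2]
grip_width: 0.0172
```

>>> carry_out(
  plan=[
    {"grip": 1,"dp": [0,0.008,0],"rotation": [-0.8,0,0.3]},
    {"grip": 1,"dp": [0,0.008,0],"rotation": [-0.8,0,0.3]},
    {"grip": 1,"dp": [0,0.008,0],"rotation": [-0.8,0,0.3]},
    {"grip": 1,"dp": [0,0.008,0],"rotation": [-0.8,0,0.3]},
  ],
)

```text
time_s: 14.5
tool_pos: [0.5439, 0.1819, 0.0812]
tool_rot: [179.1, -1.2, 1.7]
force: [0.9, 11.9, -6.0]
grip_width: 0.0171
```

>>> carry_out(
  plan=[
    {"grip": 1,"dp": [0,0.008,0],"rotation": [-0.3,-1,0.3]},
    {"grip": 1,"dp": [0,0.008,0],"rotation": [-0.3,-0.5,0.3]},
    {"grip": 1,"dp": [0,0.008,0],"rotation": [-0.3,0,0.3]},
  ],
)

```text
time_s: 14.75
tool_pos: [0.5439, 0.1785, 0.0812]
tool_rot: [179.6, -0.0, 1.5]
force: [0.3, 11.6, -4.4]
grip_width: 0.0169
```

>>> carry_out(
  plan=[
    {"grip": 1,"dp": [0,0.008,0],"rotation": [-0.3,0,0]},
    {"grip": 1,"dp": [0,0.008,0],"rotation": [-0.3,0,0]},
  ],
)

```text
time_s: 14.92
tool_pos: [0.5439, 0.1783, 0.0812]
tool_rot: [-179.9, -0.3, 2.0]
force: [0.8, 13.9, -6.9]
grip_width: 0.0174
```

>>> carry_out(
  plan=[
    {"grip": 1,"dp": [0,0.011,0],"rotation": [-0.3,0,0.5]},
    {"grip": 1,"dp": [0,0.011,0],"rotation": [-0.3,0,0.5]},
    {"grip": 1,"dp": [0,0.011,0],"rotation": [-0.3,0,0]},
  ],
)

```text
time_s: 15.17
tool_pos: [0.544, 0.1783, 0.0812]
tool_rot: [-178.5, -0.8, 2.0]
force: [1.5, 18.3, -7.5]
grip_width: 0.0172
```

>>> carry_out(
  plan=[
    {"grip": 1,"dp": [0,0.015,0],"rotation": [-1,-0.5,0.5]},
    {"grip": 1,"dp": [0,0.015,0],"rotation": [-1,0,0.5]},
  ],
)

```text
time_s: 15.33
tool_pos: [0.544, 0.1761, 0.0815]
tool_rot: [-178.5, -0.7, 1.8]
force: [0.5, 26.8, -8.8]
grip_width: 0.0172
```

>>> carry_out(
  plan=[
    {"grip": 1,"dp": [0,0,0],"rotation": [0,0,0]},
    {"grip": 0.6,"dp": [0,0,0],"rotation": [0,0,0]},
    {"grip": 0.5,"dp": [0,0,0],"rotation": [0,0,0]},
    {"grip": 0.4,"dp": [0,0,0],"rotation": [0,0,0]},
    {"grip": 0.4,"dp": [0,0,0],"rotation": [0,0,0]},
  ],
)

```text
time_s: 15.75
tool_pos: [0.5451, 0.1773, 0.0819]
tool_rot: [-178.5, -0.9, 2.0]
force: [0.3, 0.6, 1.0]
grip_width: 0.0361
```

>>> carry_out(
  plan=[
    {"grip": 0.4,"dp": [0,0,-0.01],"rotation": [0,0,0]},
    {"grip": 0.4,"dp": [0,0,-0.03],"rotation": [-1,-0.5,0]},
    {"grip": 0.4,"dp": [0,0,-0.035],"rotation": [-0.5,-0.3,0]},
    {"grip": 0.4,"dp": [0,0,-0.035],"rotation": [0,0,0]},
    {"grip": 0.4,"dp": [0,0,-0.02],"rotation": [0,0,0]},
    {"grip": 0.4,"dp": [0,0,0],"rotation": [0,0,0]},
  ],
)

```text
time_s: 16.25
tool_pos: [0.5437, 0.1701, 0.2191]
tool_rot: [179.7, 0.1, 1.5]
force: [0.3, -0.0, 0.9]
grip_width: 0.0521
```

>>> carry_out(
  plan=[
    {"grip": 0.4,"dp": [0,0.03,0],"rotation": [0,0,0]},
    {"grip": 0.4,"dp": [0,0.035,0],"rotation": [0,0,0]},
    {"grip": 0.4,"dp": [0,0.035,0],"rotation": [0,0,0]},
    {"grip": 0.4,"dp": [0,0.03,0],"rotation": [0,0,0]},
    {"grip": 0.4,"dp": [0,0,0],"rotation": [0,0,0]},
    {"grip": 0.4,"dp": [0,0,0],"rotation": [0,0,0]},
  ],
)

```text
time_s: 16.75
tool_pos: [0.5483, 0.0342, 0.2235]
tool_rot: [179.9, -0.3, 1.5]
force: [0.2, -0.2, -0.0]
grip_width: 0.0525
```

```bash
python3 - <<'E'
from h import *
o=env.get_obs();print(o['tool_pos'],o['tool_rot'],o['force'])
a,p=snap('wrist','w5')
cv2.imwrite('pics/c5.png',cv2.resize(a[:260,130:390],(600,600))[:,:,::-1])
E
```

```text
[0.54834248 0.03417351 0.22347914] [179.89666304  -0.28227426   1.50845366] [ 0.2234721  -0.23912211 -0.04396231]
```

View pics/c5.png

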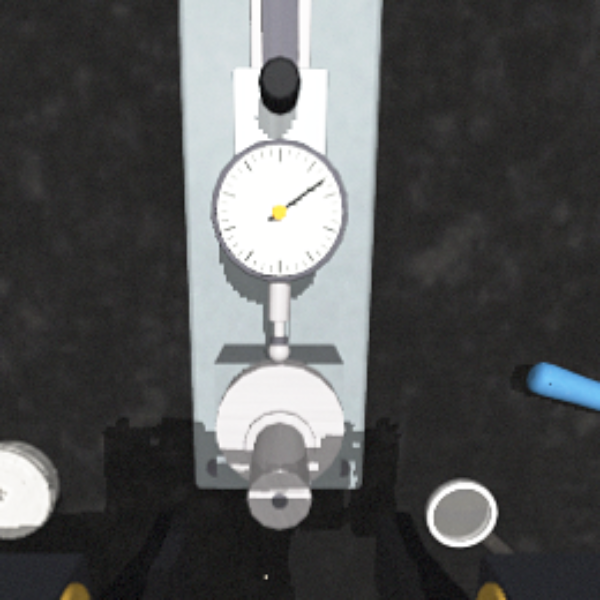

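Needle tip at (323,181) about centre (279,212): about 235° clockwise from the bush direction, so about 13 mm. The disc's bulge looks straight at the plunger, so I'll check the carriage travel.

```bash
python3 - <<'E'
from h import *
def C5(u,v): return 130+(u+.5)*260/600-.5,(v+.5)*260/600-.5
W=lambda u,v:(100+u/1.5,v/1.5)
p=load('w5');w=load('w3');w4=load('w4')
c=atz(p,*C5(279,209),.11);n=atz(p,*C5(323,181),.11);m=atz(p,*C5(279,212),.11)
print('dial rim c',c,'pivot',m,'needle ang',n-m,np.degrees(np.arctan2(*(n-m)[1::-1])))
print('before w3 rim',atz(w,*W(387,112),.11),'w4 rim',atz(w4,*W(222,332),.11))
print('ball',atz(p,*C5(279,351),.097),'disc',atz(p,*C5(281,426),.106),'top',atz(p,*C5(279,501),.173),'block edge',atz(p,*C5(279,346),.078))
E
```

```text
dial rim c [0.54336617 0.12987136 0.11      ] pivot [0.54339669 0.12869974 0.11      ] needle ang [0.0175516  0.01249727 0.        ] 35.45201478470927
before w3 rim [0.5429926  0.15005499 0.11      ] w4 rim [0.54368923 0.14998812 0.11      ]
ball [0.54493585 0.06884629 0.097     ] disc [0.54672464 0.03573569 0.106     ] top [0.54610462 0.02725139 0.173     ] block edge [0.54493446 0.06799617 0.078     ]
```

>>> carry_out(
  plan=[
    {"grip": 0.4,"dp": [0,-0.03,0],"rotation": [0,0,0]},
    {"grip": 0.4,"dp": [0,-0.036,0],"rotation": [0,0,0]},
    {"grip": 0.4,"dp": [0,-0.036,0],"rotation": [0,0,0]},
    {"grip": 0.4,"dp": [0,-0.032,0],"rotation": [0,0,0]},
    {"grip": 0.4,"dp": [0,0,0],"rotation": [0,0,0]},
    {"grip": 0.4,"dp": [0,0,0],"rotation": [0,0,0]},
  ],
)

```text
time_s: 17.3
tool_pos: [0.5437, 0.1746, 0.222]
tool_rot: [179.8, -0.2, 1.4]
force: [-0.9, -0.5, 0.1]
grip_width: 0.0523
```

>>> carry_out(
  plan=[
    {"grip": 0.4,"dp": [0.001,-0.005,0.01],"rotation": [0,0,0]},
    {"grip": 0.4,"dp": [0,0,0.025],"rotation": [0,0,0]},
    {"grip": 0.4,"dp": [0,0,0.03],"rotation": [0,0,0]},
    {"grip": 0.4,"dp": [0,0,0.03],"rotation": [0,0,0]},
    {"grip": 0.4,"dp": [0,0,0.01],"rotation": [0,0,0]},
    {"grip": 0.4,"dp": [0,0,0],"rotation": [0,0,0]},
  ],
)

```text
time_s: 17.8
tool_pos: [0.5452, 0.181, 0.1117]
tool_rot: [179.9, -0.3, 1.5]
force: [-0.2, 1.0, 0.4]
grip_width: 0.0524
```

>>> carry_out(
  plan=[
    {"grip": 0.4,"dp": [0,0.001,0.012],"rotation": [0,0,0]},
    {"grip": 0.4,"dp": [0,0,0.012],"rotation": [0,0,0]},
    {"grip": 0.4,"dp": [0,0,0.005],"rotation": [0,0,0]},
    {"grip": 0.4,"dp": [0,0,0],"rotation": [0,0,0]},
    {"grip": 0.4,"dp": [0,0,0],"rotation": [0,0,0]},
  ],
)

```text
time_s: 18.22
tool_pos: [0.5477, 0.1789, 0.0827]
tool_rot: [180.0, -0.5, 1.3]
force: [-0.2, 0.1, 0.7]
grip_width: 0.0519
```

>>> carry_out(
  plan=[
    {"grip": 0.8,"dp": [0,0,0],"rotation": [0,0,0]},
    {"grip": 1,"dp": [0,0,0],"rotation": [0,0,0]},
    {"grip": 1,"dp": [0,0,0],"rotation": [0,0,0]},
    {"grip": 1,"dp": [0,0,0],"rotation": [0,0,0]},
    {"grip": 1,"dp": [0,0,0],"rotation": [0,0,0]},
    {"grip": 1,"dp": [0,0,0],"rotation": [0,0,0]},
    {"grip": 1,"dp": [0,0,0],"rotation": [0,0,0]},
  ],
  force=35,
)

```text
time_s: 18.8
tool_pos: [0.5439, 0.1797, 0.0854]
tool_rot: [-180.0, -0.1, 1.4]
force: [1.0, -0.3, -1.4]
grip_width: 0.0165
```

>>> carry_out(
  plan=[
    {"grip": 1,"dp": [0,0.012,0],"rotation": [-0.5,0,0]},
    {"grip": 1,"dp": [0,0.015,0.001],"rotation": [-0.8,0,0]},
    {"grip": 1,"dp": [0,0.015,0.001],"rotation": [-0.8,0,0]},
    {"grip": 1,"dp": [0,0.015,0.001],"rotation": [-0.8,0,0]},
  ],
)

```text
time_s: 19.13
tool_pos: [0.544, 0.1768, 0.0853]
tool_rot: [-178.9, -0.9, 2.8]
force: [-0.6, 25.0, -4.0]
grip_width: 0.0159
```

>>> carry_out(
  plan=[
    {"grip": 1,"dp": [0,0.016,0.001],"rotation": [-1.2,0,0.5]},
    {"grip": 1,"dp": [0,0.016,0.001],"rotation": [-1.2,0,0.5]},
  ],
)

```text
time_s: 19.3
tool_pos: [0.5441, 0.1767, 0.0853]
tool_rot: [-179.1, -1.4, 2.8]
force: [-0.0, 26.2, -4.1]
grip_width: 0.0166
```

>>> carry_out(
  plan=[
    {"grip": 1,"dp": [0,0.018,0.001],"rotation": [-1.2,0,0.5]},
    {"grip": 1,"dp": [0,0.018,0.001],"rotation": [-1.2,0,0.5]},
  ],
)

```text
time_s: 19.47
tool_pos: [0.5441, 0.1766, 0.0853]
tool_rot: [-179.0, -1.9, 2.9]
force: [0.0, 30.0, -5.8]
grip_width: 0.0169
```

>>> carry_out(
  plan=[
    {"grip": 1,"dp": [0,0,0],"rotation": [0,0,0]},
    {"grip": 0.6,"dp": [0,0,0],"rotation": [0,0,0]},
    {"grip": 0.5,"dp": [0,0,0],"rotation": [0,0,0]},
    {"grip": 0.4,"dp": [0,0,0],"rotation": [0,0,0]},
    {"grip": 0.4,"dp": [0,0,0],"rotation": [0,0,0]},
  ],
)

```text
time_s: 19.88
tool_pos: [0.5448, 0.1797, 0.0857]
tool_rot: [-179.0, -2.1, 3.3]
force: [0.3, 0.1, -0.3]
grip_width: 0.0357
```

>>> carry_out(
  plan=[
    {"grip": 0.4,"dp": [0,0,-0.01],"rotation": [0,0,0]},
    {"grip": 0.4,"dp": [0,0,-0.03],"rotation": [-0.7,-1.2,0]},
    {"grip": 0.4,"dp": [0,0,-0.035],"rotation": [-0.3,-0.7,0]},
    {"grip": 0.4,"dp": [0,0,-0.035],"rotation": [0,0,1]},
    {"grip": 0.4,"dp": [0,0,-0.02],"rotation": [0,0,0]},
    {"grip": 0.4,"dp": [0,0,0],"rotation": [0,0,0]},
  ],
)

```text
time_s: 20.38
tool_pos: [0.5421, 0.1724, 0.2227]
tool_rot: [179.7, 0.1, 1.7]
force: [0.3, 0.1, 0.4]
grip_width: 0.0521
```

>>> carry_out(
  plan=[
    {"grip": 0.4,"dp": [0,0.03,0],"rotation": [0,0,0]},
    {"grip": 0.4,"dp": [0,0.036,0],"rotation": [0,0,0]},
    {"grip": 0.4,"dp": [0,0.036,0],"rotation": [0,0,0]},
    {"grip": 0.4,"dp": [0,0.034,0],"rotation": [0,0,0]},
    {"grip": 0.4,"dp": [0,0,0],"rotation": [0,0,0]},
    {"grip": 0.4,"dp": [0,0,0],"rotation": [0,0,0]},
  ],
)

```text
time_s: 20.88
tool_pos: [0.5471, 0.0296, 0.2269]
tool_rot: [179.9, -0.3, 1.6]
force: [-0.0, 1.1, 0.1]
grip_width: 0.0523
```

```bash
cat >> h.py <<'E'
def needle(im,p,dial0=(.5434,.126,.11),dbg=None):
    """plunger mm from needle: darkest spoke inside the dial, ring 6..20 mm"""
    g=cv2.cvtColor(im,cv2.COLOR_RGB2GRAY)
    c0=proj(p,dial0); r=abs(proj(p,np.add(dial0,[.0285,0,0]))[0]-c0[0])
    roi=cv2.GaussianBlur(g,(3,3),0); x0,y0=int(c0[0]-2*r),max(0,int(c0[1]-2*r))
    H=cv2.HoughCircles(roi[y0:int(c0[1]+2*r),x0:int(c0[0]+2*r)],cv2.HOUGH_GRADIENT,1,20,param1=100,param2=15,minRadius=int(.9*r),maxRadius=int(1.12*r))
    # yellow hub
    hsv=cv2.cvtColor(im,cv2.COLOR_RGB2HSV); m=cv2.inRange(hsv,(15,120,120),(40,255,255)).astype(float)
    Y,X=np.mgrid[:m.shape[0],:m.shape[1]]; m*=np.hypot(X-c0[0],Y-c0[1])<.6*r
    c=np.array([(m*X).sum()/m.sum(),(m*Y).sum()/m.sum()])
    P=atz(p,*c,.11); best=[]
    for a in np.arange(0,360,1.):
        t=np.radians(a); d=np.array([-np.cos(t),-np.sin(t)]) # placeholder
        w=np.array([-np.sin(t),-np.cos(t),0])  # a clockwise (from above) of -y
        s=[cv2.getRectSubPix(g,(1,1),tuple(map(float,proj(p,P+w*k))))[0,0] for k in np.linspace(.006,.019,14)]
        best.append(np.mean(s))
    b=np.array(best); b=cv2.GaussianBlur(np.r_[b,b,b].reshape(1,-1),(7,1),0)[0,360:720]
    a=b.argmin(); return a/18.,round(float(b[a])),round(float(np.median(b))),P.round(4)
E
python3 - <<'E'
from h import *
for n in('w3','w5'):
    im=cv2.imread(f'pics/{n}.png')[:,:,::-1].copy(); print(n,needle(im,load(n),(.5434,.130 if n=='w5' else .150,.11)))
o=env.get_obs();print(o['tool_pos'],o['tool_rot'],o['force'])
a,p=snap('wrist','w6'); print(needle(a,p))
cv2.imwrite('pics/c6.png',cv2.resize(a[:260,130:390],(600,600))[:,:,::-1])
E
```

```text
w3 (np.float64(19.944444444444443), 63, 254, array([0.5432, 0.1495, 0.11  ]))
w5 (np.float64(13.055555555555555), 128, 255, array([0.5431, 0.1287, 0.11  ]))
[0.54705808 0.02964677 0.22688909] [179.91813486  -0.25146863   1.5881393 ] [-0.01914372  1.14320816  0.07450639]
(np.float64(11.777777777777779), 120, 255, array([0.5432, 0.13  , 0.11  ]))
```

View pics/c6.png

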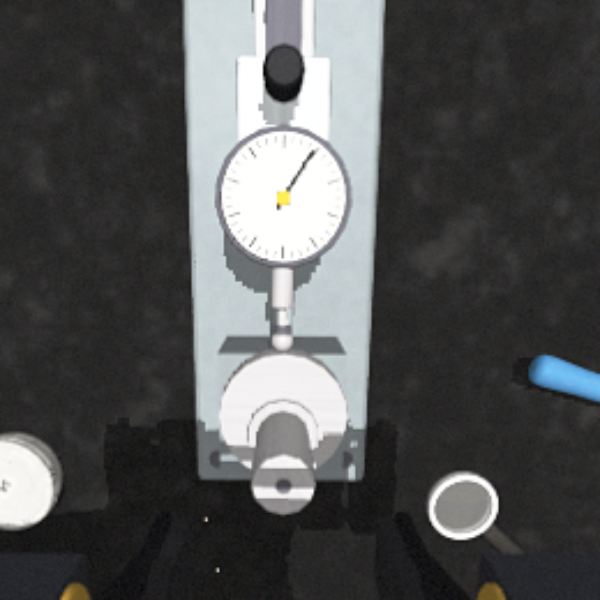

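The needle now reads 11.8 mm and the dial centre has gone back 1.3 mm, so my pinched fingers drew the carriage back on release. I'll push it from behind with shut fingers instead.

>>> carry_out(
  plan=[
    {"grip": 0.6,"dp": [0,-0.03,0],"rotation": [0,0,0]},
    {"grip": 0.8,"dp": [0,-0.036,0],"rotation": [0,0,0]},
    {"grip": 1,"dp": [0,-0.036,0],"rotation": [0,0,0]},
    {"grip": 1,"dp": [0,-0.036,0],"rotation": [0,0,0]},
    {"grip": 1,"dp": [0,-0.034,0],"rotation": [0,0,0]},
    {"grip": 1,"dp": [0,0,0],"rotation": [0,0,0]},
    {"grip": 1,"dp": [0,0,0],"rotation": [0,0,0]},
  ],
  force=20,
)

```text
time_s: 21.52
tool_pos: [0.5409, 0.2094, 0.2249]
tool_rot: [179.8, -0.2, 1.4]
force: [0.9, -1.1, 0.1]
grip_width: 0.0135
```

>>> carry_out(
  plan=[
    {"grip": 1,"dp": [0.003,0,0.015],"rotation": [0,0,0]},
    {"grip": 1,"dp": [0,0,0.025],"rotation": [0,0,0]},
    {"grip": 1,"dp": [0,0,0.03],"rotation": [0,0,0]},
    {"grip": 1,"dp": [0,0,0.03],"rotation": [0,0,0]},
    {"grip": 1,"dp": [0,0,0.02],"rotation": [0,0,0]},
    {"grip": 1,"dp": [0,0,0.007],"rotation": [0,0,0]},
    {"grip": 1,"dp": [0,0,0],"rotation": [0,0,0]},
    {"grip": 1,"dp": [0,0,0],"rotation": [0,0,0]},
  ],
)

```text
time_s: 22.18
tool_pos: [0.5435, 0.2127, 0.0941]
tool_rot: [179.9, -0.2, 1.8]
force: [-0.7, 0.0, 0.9]
grip_width: 0.0005
```

>>> carry_out(
  plan=[
    {"grip": 1,"dp": [0.001,0,0.008],"rotation": [0,0,0]},
    {"grip": 1,"dp": [0,0.004,0.002],"rotation": [0,0,0]},
    {"grip": 1,"dp": [0,0.005,0],"rotation": [0,0,0]},
    {"grip": 1,"dp": [0,0.006,0],"rotation": [0,0,0]},
    {"grip": 1,"dp": [0,0.008,0],"rotation": [0,0,0]},
  ],
)

```text
time_s: 22.6
tool_pos: [0.5474, 0.1978, 0.088]
tool_rot: [-179.2, -0.7, 2.0]
force: [0.8, 13.2, -8.5]
grip_width: 0.0005
```

>>> carry_out(
  plan=[
    {"grip": 1,"dp": [0,0.009,0],"rotation": [-0.3,0,0]},
    {"grip": 1,"dp": [0,0.011,0],"rotation": [-0.3,0,0]},
    {"grip": 1,"dp": [0,0.013,0],"rotation": [-0.3,0,0]},
  ],
)

```text
time_s: 22.85
tool_pos: [0.5472, 0.1973, 0.0886]
tool_rot: [-177.6, -1.2, 2.7]
force: [2.6, 27.4, -12.1]
grip_width: 0.0005
```

>>> carry_out(
  plan=[
    {"grip": 1,"dp": [0,-0.006,0],"rotation": [-0.8,-0.5,0]},
    {"grip": 1,"dp": [0,-0.004,-0.005],"rotation": [-0.8,-0.5,0]},
    {"grip": 1,"dp": [0,0,-0.03],"rotation": [0,0,0]},
    {"grip": 1,"dp": [0,0,-0.035],"rotation": [0,0,0]},
    {"grip": 1,"dp": [0,0,-0.035],"rotation": [0,0,0]},
    {"grip": 1,"dp": [0,0,-0.02],"rotation": [0,0,0]},
    {"grip": 1,"dp": [0,0,0],"rotation": [0,0,0]},
  ],
)

```text
time_s: 23.43
tool_pos: [0.5459, 0.2045, 0.2229]
tool_rot: [-179.4, -0.2, 2.8]
force: [0.5, -0.4, 0.1]
grip_width: 0.0005
```

```bash
python3 - <<'E'
from h import *
o=env.get_obs();print(o['tool_pos'],o['tool_rot'],o['force'])
a,p=snap('wrist','w7'); print(needle(a,p,(.5434,.127,.11)))
b=cv2.imread('pics/w4.png')[:,:,::-1].copy();print(needle(b,load('w4'),(.5434,.149,.11)))
E
```

```text
[0.54592996 0.20453584 0.22285677] [-179.41551137   -0.19710957    2.81505197] [ 0.51655725 -0.37694709  0.14210003]
(np.float64(12.333333333333334), 36, 49, array([0.5336, 0.1186, 0.11  ]))
(np.float64(19.944444444444443), 81, 212, array([0.5432, 0.1486, 0.11  ]))
```

>>> carry_out(
  plan=[
    {"grip": 0.4,"dp": [0,0.03,0],"rotation": [0,0,0]},
    {"grip": 0.4,"dp": [0,0.036,0],"rotation": [0,0,0]},
    {"grip": 0.4,"dp": [0,0.036,0],"rotation": [0,0,0]},
    {"grip": 0.4,"dp": [0,0.036,0],"rotation": [0,0,0]},
    {"grip": 0.4,"dp": [0,0.03,0],"rotation": [-0.4,0,1]},
    {"grip": 0.4,"dp": [0,0,0],"rotation": [0,0,0]},
    {"grip": 0.4,"dp": [0,0,0],"rotation": [0,0,0]},
  ],
)

```text
time_s: 24.07
tool_pos: [0.551, 0.0246, 0.2153]
tool_rot: [179.7, 0.3, 1.7]
force: [0.1, 0.3, 0.8]
grip_width: 0.0393
```

```bash
python3 - <<'E'
from h import *
o=env.get_obs();print(o['tool_pos'],o['tool_rot'],o['force'])
a,p=snap('wrist','w8'); print(needle(a,p,(.5434,.127,.11)))
E
```

```text
[0.55104023 0.02460439 0.21525065] [179.71987244   0.31569854   1.6569585 ] [0.11122337 0.29192307 0.78432761]
(np.float64(15.5), 120, 255, array([0.5433, 0.1262, 0.11  ]))
```

The gauge reads 15.5 mm with the carriage released, so it held at its stop. I'll now take the neck and swing the shaft either way to confirm this is the peak.

>>> carry_out(
  plan=[
    {"grip": 0.4,"dp": [-0.003,-0.002,0.01],"rotation": [0.2,0,0]},
    {"grip": 0.4,"dp": [0,0,0],"rotation": [0,0,0]},
    {"grip": 0.4,"dp": [0,0,0],"rotation": [0,0,0]},
  ],
)

```text
time_s: 24.37
tool_pos: [0.5467, 0.0282, 0.2028]
tool_rot: [179.9, 0.5, 1.8]
force: [-0.6, 0.5, 1.3]
grip_width: 0.0517
```

```bash
python3 - <<'E'
from h import *
a,p=snap('wrist','w9');print(needle(a,p,(.5434,.127,.11))); o=env.get_obs();print(o['tool_pos'],o['tool_rot'],proj(p,[.5482,.0265,.173]))
cv2.imwrite('pics/c9.png',cv2.resize(a[:300,110:410],(600,600))[:,:,::-1])
E
```

```text
(np.float64(15.444444444444445), 104, 255, array([0.5433, 0.1264, 0.11  ]))
[0.54630231 0.02857631 0.20237957] [179.86630519   0.5451485    1.84909993] [256.14650994 221.50781306]
```

View pics/c9.png

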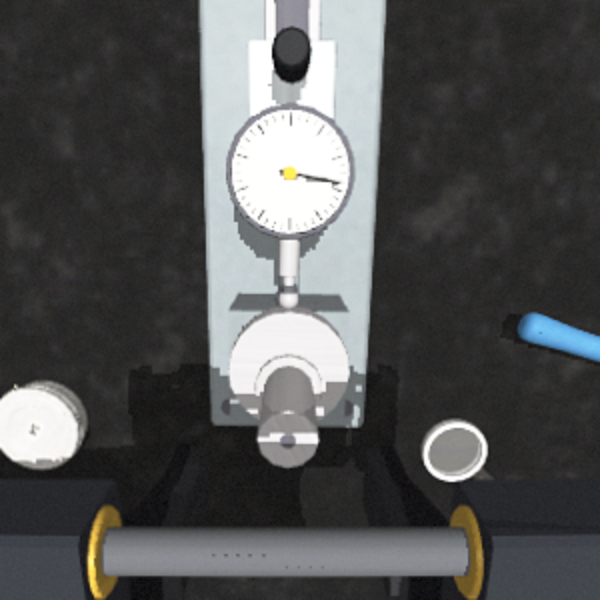

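Needle tip (343,182) about (290,173) shows roughly 15.45 mm. The shaft's top (288,440) lies between the fingers.

>>> carry_out(
  plan=[
    {"grip": 0.4,"dp": [0.002,0.002,0.01],"rotation": [0,0,0]},
    {"grip": 0.4,"dp": [0,0,0.02],"rotation": [0,0,0]},
    {"grip": 0.4,"dp": [0,0,0.02],"rotation": [0,0,0]},
    {"grip": 0.4,"dp": [0,0,0.008],"rotation": [0,0,0]},
    {"grip": 0.4,"dp": [0,0,0],"rotation": [0,0,0]},
    {"grip": 0.4,"dp": [0,0,0],"rotation": [0,0,0]},
  ],
)

```text
time_s: 24.92
tool_pos: [0.5487, 0.0309, 0.1405]
tool_rot: [179.9, 0.5, 2.3]
force: [0.5, -0.7, 0.1]
grip_width: 0.0524
```

>>> carry_out(
  plan=[
    {"grip": 0.4,"dp": [0,0.0045,0.002],"rotation": [0,0.5,0]},
    {"grip": 0.7,"dp": [0,0,0],"rotation": [0,0,0]},
    {"grip": 1,"dp": [0,0,0],"rotation": [0,0,0]},
    {"grip": 1,"dp": [0,0,0],"rotation": [0,0,0]},
    {"grip": 1,"dp": [0,0,0],"rotation": [0,0,0]},
    {"grip": 1,"dp": [0,0,0],"rotation": [0,0,0]},
    {"grip": 1,"dp": [0,0,0],"rotation": [0,0,0]},
    {"grip": 1,"dp": [0,0,0],"rotation": [0,0,0]},
  ],
  force=12,
)

```text
time_s: 25.58
tool_pos: [0.5492, 0.0255, 0.142]
tool_rot: [179.9, -0.1, 2.3]
force: [-0.8, -0.4, -1.1]
grip_width: 0.0236
```

>>> carry_out(
  plan=[
    {"grip": 1,"dp": [0,0,0],"rotation": [0,0,6]},
    {"grip": 1,"dp": [0,0,0],"rotation": [0,0,6]},
    {"grip": 1,"dp": [0,0,0],"rotation": [0,0,6]},
    {"grip": 1,"dp": [0,0,0],"rotation": [0,0,6]},
    {"grip": 1,"dp": [0,0,0],"rotation": [0,0,0]},
  ],
)

```text
time_s: 26.0
tool_pos: [0.5484, 0.026, 0.1419]
tool_rot: [180.0, -0.1, -22.7]
force: [-1.1, -0.6, 0.3]
grip_width: 0.0233
```

```bash
python3 - <<'E'
from h import *
o=env.get_obs();print(o['tool_pos'],o['tool_rot'],o['force'])
a,p=snap('wrist','w10');print(needle(a,p,(.5434,.127,.11)))
E
```

```text
[0.54841785 0.02599975 0.14186806] [ 1.79980782e+02 -5.86011483e-02 -2.26784898e+01] [-1.14156756 -0.5551641   0.25073698]
(np.float64(14.777777777777779), 85, 254, array([0.5433, 0.1265, 0.11  ]))
```

Turning 25° one way drops the reading to 14.8. Now the other side.

>>> carry_out(
  plan=[
    {"grip": 1,"dp": [0,0,0],"rotation": [0,0,-6]},
    {"grip": 1,"dp": [0,0,0],"rotation": [0,0,-7]},
    {"grip": 1,"dp": [0,0,0],"rotation": [0,0,-7]},
    {"grip": 1,"dp": [0,0,0],"rotation": [0,0,-7]},
    {"grip": 1,"dp": [0,0,0],"rotation": [0,0,-7]},
    {"grip": 1,"dp": [0,0,0],"rotation": [0,0,-7]},
    {"grip": 1,"dp": [0,0,0],"rotation": [0,0,-7]},
    {"grip": 1,"dp": [0,0,0],"rotation": [0,0,0]},
  ],
)

```text
time_s: 26.72
tool_pos: [0.5487, 0.0256, 0.1417]
tool_rot: [180.0, -0.1, 27.4]
force: [-1.8, 0.6, 1.3]
grip_width: 0.0239
```

```bash
python3 - <<'E'
from h import *
o=env.get_obs();print(o['tool_pos'],o['tool_rot'],o['force'])
a,p=snap('wrist','w11');print(needle(a,p,(.5434,.127,.11)))
E
```

```text
[0.54868906 0.02555855 0.1416754 ] [ 1.79960532e+02 -6.61446665e-02  2.74094663e+01] [-1.7722009   0.58086993  1.29439544]
(np.float64(14.277777777777779), 77, 254, array([0.5436, 0.1268, 0.11  ]))
```

The peak lies at yaw ≈ −1.5° (readings 14.8 / 15.45 / 14.3). Turn back there, let go, and lift.

>>> carry_out(
  plan=[
    {"grip": 1,"dp": [0,0,0],"rotation": [0,0,7]},
    {"grip": 1,"dp": [0,0,0],"rotation": [0,0,7]},
    {"grip": 1,"dp": [0,0,0],"rotation": [0,0,7]},
    {"grip": 1,"dp": [0,0,0],"rotation": [0,0,7]},
    {"grip": 1,"dp": [0,0,0],"rotation": [0,0,0]},
    {"grip": 1,"dp": [0,0,0],"rotation": [0,0,0]},
  ],
)

```text
time_s: 27.27
tool_pos: [0.5484, 0.0262, 0.1416]
tool_rot: [-180.0, -0.0, -2.0]
force: [-1.4, -0.0, 0.2]
grip_width: 0.0237
```

>>> carry_out(
  plan=[
    {"grip": 0.6,"dp": [0,0,0],"rotation": [0,0,0]},
    {"grip": 0.5,"dp": [0,0,0],"rotation": [0,0,0]},
    {"grip": 0.4,"dp": [0,0,0],"rotation": [0,0,0]},
    {"grip": 0.4,"dp": [0,0,0],"rotation": [0,0,0]},
    {"grip": 0.4,"dp": [0,0,0],"rotation": [0,0,0]},
    {"grip": 0.4,"dp": [0,0,-0.01],"rotation": [0,0,0]},
    {"grip": 0.4,"dp": [0,0,-0.02],"rotation": [0,0,0]},
    {"grip": 0.4,"dp": [0,0,-0.02],"rotation": [0,0,0]},
  ],
)

```text
time_s: 27.93
tool_pos: [0.5471, 0.0264, 0.1901]
tool_rot: [179.9, 0.2, -1.5]
force: [0.2, -0.3, -0.2]
grip_width: 0.0521
```

>>> carry_out(
  plan=[
    {"grip": 0.4,"dp": [0,0,-0.02],"rotation": [0,0,0]},
    {"grip": 0.4,"dp": [0,0,-0.02],"rotation": [0,0,0]},
    {"grip": 0.4,"dp": [0,0,0],"rotation": [0,0,0]},
    {"grip": 0.4,"dp": [0,0,0],"rotation": [0,0,0]},
  ],
)

```text
time_s: 28.27
tool_pos: [0.5498, 0.0264, 0.2391]
tool_rot: [-179.9, -0.3, -1.5]
force: [0.3, -0.3, -1.0]
grip_width: 0.0523
```

```bash
python3 - <<'E'
from h import *
o=env.get_obs();print(o['tool_pos'],o['tool_rot'],o['force'],o['grip_width'])
a,p=snap('wrist','w12');print(needle(a,p,(.5434,.127,.11)))
b,q=snap('side','s12')
cv2.imwrite('pics/c12.png',np.hstack([cv2.resize(a[:300,110:410],(450,576)),cv2.resize(b[100:228,200:275],(350,576))])[:,:,::-1])
E
```

```text
[0.54984328 0.02637218 0.23907647] [-179.94035463   -0.34196485   -1.52459266] [ 0.28839941 -0.26504736 -1.00182614] 0.05228393376045138
(np.float64(15.5), 125, 255, array([0.5434, 0.1264, 0.11  ]))
```

View pics/c12.png

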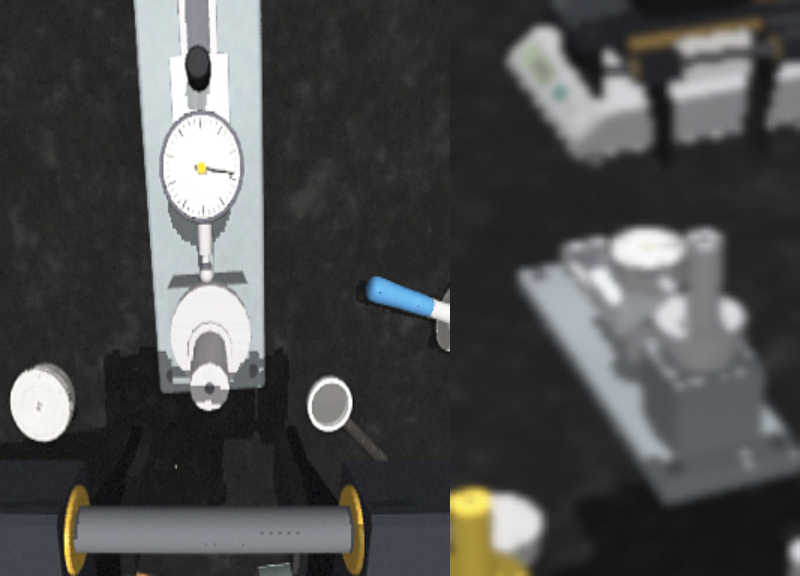

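Needle tip (233,173) about (201,167) reads 15.5 mm with the shaft released. The side view shows the collar seated at (700,345) and the fingers clear above. Handing in.

```bash
python3 -c "
from cell import env
print(env.sign_off())"
```

```text
the job is handed in; nothing more can be done
None
```

I stood the eccentric shaft in the bush, slid the gauge up to its stop and left the shaft released with its high spot on the plunger. I handed the job in at about 28 s.

**Finding the high spot:** The gauge read 15.45 mm near the peak, 14.8 mm when turned 25° one way and 14.3 mm when turned 25° the other way. I set the shaft at the peak worked out from those readings.

**Last checks, after letting go:**
- **Gauge:** it reads 15.5 mm, which puts the plunger tip at about 36.5 mm (35.6 mm needed).
- **Shaft:** its collar looks seated on the bush mouth in the side view.
- **Carriage:** the tip cannot be held beyond 37 mm, so this reading means the carriage has travelled at least about 24.5 mm.
- **Gripper:** it was clear above the shaft.

**What went wrong on the way:**
- **First entry:** the journal caught the bush's chamfer with about 26 N, so I backed off and re-entered freely.
- **Pinched carriage slides:** the first two slides ended short of the stop, at 13.1 and 11.8 mm on the gauge. In the second, and probably the first, the pinched fingers drew the carriage back as they opened. I pushed it again from behind with shut fingers, and it stayed.
- **Check that disagreed:** the dial's position in the pictures suggests only about 23 mm of carriage travel. The gauge reading contradicts that, so I put it down to camera error.

I never touched the spindle, dish, lens or look-alikes. I took no last picture of the rack, so the spindle's final position is not separately checked.

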